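# Square and clamp a glued display base in a twin-screw press

## Task

A freshly glued figure base lies askew in the small twin-screw press. Push it back until its rear edge sits fully home and square against the metal stop, then bring the pressing bar down by turning the two knobs clockwise alternately in small steps, keeping the bar square (near level) all the way, until both rubber feet press on the base snugly and evenly and the bar is level; do not crush it. Leave the jars and the tape roll alone and let go of everything.

Things in the scene. Friction and masses are not known exactly. Their poses are not given: they have to be found in the camera images.
- press: Press base: wooden plate 160 x 220 x 20 mm, fixed, covering x -102..58, y -110..110 mm, top at z 20. Origin on the table midway between the screws; z up, +y to the left knob, +x to the back stop: an aluminium rail 130 mm long, its face at x = +35 mm looking to -x, top at z 42. Steel screws, 12 mm diameter, stand at x 0, y +80 and -80 mm.
- plinth_mid (a point): Centre of the loose display base: dark wood slab with a pale top layer, 100 (own x) x 120 (own y) x 22 mm, 0.2 kg, lying on the plate (centre 31 mm above the table) under the bar, 12 to 30 mm short of the stop, up to 0.1 rad askew. Home, its rear edge is flush with the stop, centre at press x = -15 mm. Its front edge sticks out over 50 mm in front of the bar (to -x) and can be pushed.
- bar: Aluminium pressing bar 24 x 200 x 18 mm along the press's y, over the display base. Origin at its centre, z up when level. Each end rides on its screw; at the start the ends stand, each by itself, 87 to 89 mm above the table (bar's centre line), so the bar may start out of level by 2 mm, and equal knob values do not mean level: look at the bar.
- bar_mid (a point): Middle of the bar's top face, 9 mm above the bar's centre. Under the bar hang a batten and two sprung rubber feet (20 mm diameter, at y +45 and -45 mm, equal height). The batten was set by hand: the undersides lie 33.8 to 37.8 mm below the bar's centre, not known better; contact comes after 1.2 to 2.2 rad of turning and must be felt. The base's top is at z 42 mm. Each foot yields 15 N per mm.
- knob_left (a joint): Angle of the left (+y) knob, rad, 0 to 3, starts at 0. It grows when turned clockwise seen from above, which lowers the bar's left end 6 mm per rad. It stays where left. Steady drag 0.18 N m either way; once the foot bears, the load adds 6 mN m (counter-clockwise) per newton this screw carries: about 0.07 N m at a snug 12 N, reached some 0.15 to 0.2 rad after touching.
- knob_right (a joint): The same for the right (-y) knob and the bar's right end.
- knob_left_grip (a point): Centre of the left knob's grip, on its axis, 135 mm above the table. The grip is a black upright bar 44 mm long, 14 thick, 32 high (z 116 to 148), to be pinched across its thickness from above. At knob value 0 its length lies along the press's x; the point turns with the knob, its x along the grip. Below is an 18 mm hub down to z 110; the pressing bar's top is at z 98 or lower.
- knob_right_grip (a point): The same for the right (-y) knob.
- jar_a: Paint jar, 36 mm diameter, 52 mm high, origin under its centre; leave alone.
- jar_b: Larger paint jar, 40 mm diameter, 60 mm high, origin under its centre; leave alone.
- tape: Roll of tape lying flat, 72 mm diameter, 18 mm high, origin under its centre; leave alone.
There are look-alikes about, which are no part of the job. What is meant by the part that bears plinth_mid is not blue or yellow, and is the larger of those in its own colour.

How it is judged:
By the outcome, as a careful person would: the job done as asked, in the order asked, and still so for the second after the job is handed in, with the robot touching nothing.
It also fails if it takes over 72 s, if anything falls off the work surface, if the arm or the gripper's body presses on something with over 40 N, if the wrist force passes 120 N, or if a joint passes its speed limit or range.

## Robot

A 6-joint arm with a two-finger parallel gripper is mounted at the origin on the work surface. World frame = base frame: x ahead of the robot, y to its left, z up, the work surface at z = 0. Lengths are in mm, angles in degrees, forces in N, time in s.
With the tool pointing down it reaches from about 350 to 850 mm from the base axis. Payload 8.1 kg.
Tool frame: the origin (TCP) lies on the centre line of the jaws, within the pads' length; the fingertips stand 19 mm ahead of it and the grasp point (between the pads) is the TCP; z points along the fingers, y is the direction in which the jaws open and shut (so a half turn about z gives the same grasp; the last joint's range is limited). The gripper opens to 85 mm and grips with 20 to 120 N. Pads are 22 mm wide; open, the fingers measure 114 mm over their backs; the gripper's body (76 mm by 85 mm) begins 54 mm behind the grasp point. The pads swing forward as they close: fully open they stand 13 mm farther back than shut.
Start: joints at [71.368, 7.471, 85.268, -0, 87.261, -4.893], TCP at [142.483, 582.841, 250.292] pointing down, gripper open.
Joint ranges: [-169.43, 169.43], [-51.17, 129.36], [1.28, 143.12], [-76.62, 256.62], [0, 156.53], [-152.29, 152.29]. Speed limits (degrees/s): [136.94, 136.94, 159.86, 180, 180, 180].

## Interface

Orientations are given as [roll, pitch, yaw] about the fixed x, y, z axes, in that order (R = Rz(yaw) Ry(pitch) Rx(roll)).
In Python, from bench import r, viewer gives the robot as it stands.
- The arm moves only by the tool carry_out, never from a script. Its argument "commands" is a list that holds one entry, the list of rows, each a list of 7 numbers: the finger opening in mm, from 0 to 85.4, then the shift along the tool's x, y, z in mm, then the turn, a rotation vector about the tool's x, y, z in degrees. A call has 1 to 5 rows; each row is the pose to reach, as a shift and turn from the pose commanded when the call began, along the tool's axes at that moment; what a row does not reach only later rows make up. A row lasts 1/8 s, in which the tool goes at most 62.5 mm and 10.7 degrees, less where a joint would pass 70% of its speed; a pose out of reach is approached as far as the arm can. A call with a gripper value outside its range is refused whole. The fingers move at their own pace and stop on an object; "grip_force" is the grip in N (left out, the last holds). Time passes only in rows, so rows that repeat a pose let the fingers close. It gives the time, the measured TCP pose, the force and the opening at its end, in the units of the state.
- r.sense(): the state, without advancing time (a new reading comes with each control period).
- viewer.snapshot(name): name is "side" or "top"; returns the picture (420x560x3 uint8, red, green, blue); there is no depth.
- viewer.calibration(name): a dict with "camera_matrix" (3x3 intrinsics, pixels), "k1" (the pictures are not rectified: a ray, as slopes to the right and down, at radius r is drawn at 1 + k1 r^2 times it, then the intrinsics apply), "rvec" (rotation vector, rad) and "tvec" (3), from world to camera coordinates, as OpenCV has them. Camera axes: x right, y down, z forward; pixel columns grow to the right and rows downward; lengths in mm; the calibration is good to about 2 mm. A picture is of the moment at which its call begins. calibration takes no time and is no camera call.
- r.hand_in(): hands the job in, once; it reports no verdict.
The state is a dict: "time": time; "joint_pos": joint angles; "qd": joint speeds; "joint_efforts": joint torques, N m; "tool_pos": TCP position; "tcp_rot": TCP orientation; "ft_force": force on the tool from outside, world axes, zero at the start; "wrist_torque": the same for the moment, N m; "finger_gap": finger opening in mm.
Only numpy, scipy, OpenCV 4.12 (cv2) and the standard library are available. Lean on these libraries where they do the work, as an engineer would, in place of code of your own. Each camera call takes 0.05 s, during which the arm holds its last target. There are 200 camera calls.

## Working session

There is one attempt and no reset: what is moved stays moved. The work goes in short steps, Python scripts to look and compute and a tool call to move; the robot and the scene stay as the last step left them, time stands still between calls to the robot, and variables do not carry over. Pictures are saved under pics/ and viewed, about 8 in all and at most 12, crops included, and the job is handed in when it is done.

Besides the shell and the picture viewer there is one more tool, called after "Call:" as name(argument=value, ...), one argument or row to a line, values as JSON. carry_out: Moves the arm, as the interface text tells. Its arguments: {"type":"object","properties":{"commands":{"type":"array","items":{"type":"array","items":{"type":"array","items":{"type":"number"}}}},"grip_force":{"type":"number"}},"required":["commands"]}

```bash
ls; mkdir -p pics; python3 - <<'E'
from bench import r,viewer
import cv2
s=r.sense();print(s)
for n in("side","top"):
    cv2.imwrite(f"pics/{n}0.png",viewer.snapshot(n)[:,:,::-1]);print(viewer.calibration(n))
E
```

```text
pics
{'time': 0.0, 'joint_pos': array([ 7.13648839e+01,  7.51517615e+00,  8.53287558e+01,  8.63488593e-04,
        8.72610367e+01, -4.89193084e+00]), 'qd': array([-0.07210558, -0.00228918,  0.01983883, -0.00306553,  0.03887143,
       -0.05009837]), 'joint_efforts': array([-1.76325306e-03, -5.69360447e+01, -5.00558996e+01, -3.14322706e-04,
        1.40367297e-02,  3.76076446e-05]), 'tool_pos': array([142.34153361, 582.34990249, 249.24870053]), 'tcp_rot': array([-1.79895487e+02, -9.81064921e-03,  1.66256764e+02]), 'ft_force': array([ 0.23499834, -0.05777838,  0.7627009 ]), 'wrist_torque': array([ 0.00216535, -0.05714792,  0.00964326]), 'finger_gap': 85.5591202869357}
{'camera_matrix': array([[468.30004962,   0.        , 278.26409244],
       [  0.        , 468.30004962, 212.0845375 ],
       [  0.        ,   0.        ,   1.        ]]), 'k1': 0.008747460142010189, 'rvec': array([ 0.31774636, -2.84433592,  1.04919836]), 'tvec': array([ 501.76381388,   58.93871784, 1134.58283651])}
{'camera_matrix': array([[533.22993491,   0.        , 279.99558288],
       [  0.        , 533.22993491, 205.27399382],
       [  0.        ,   0.        ,   1.        ]]), 'k1': -0.027504662966350842, 'rvec': array([ 2.04495824, -2.18887823,  0.21963489]), 'tvec': array([ 122.92518003,  494.97098639, 1369.33993122])}
```

View pics/top0.png

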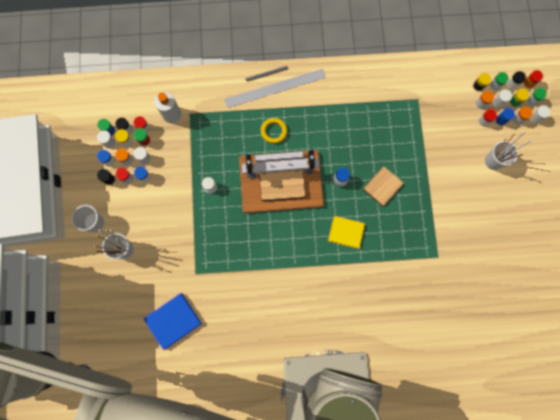

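View pics/side0.png

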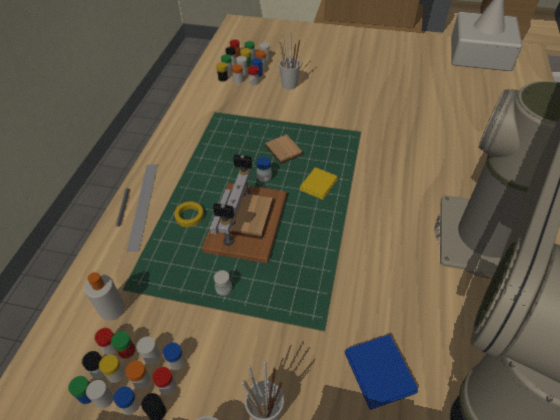

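The top view could offer four slabs: the pale slab in the press (283,188), a loose pale wood tile (384,186), a yellow one (347,232) and a blue one (172,321). The description (not blue or yellow, larger of its colour, under the bar) picks the one in the press. I'll check that in a close crop.

```bash
cat > h.py <<'E'
import numpy as np,cv2
from bench import r,viewer
class Cam:
    def __init__(s,n):
        c=viewer.calibration(n);s.K=np.array(c["camera_matrix"]);s.k=c["k1"];s.n=n
        s.R=cv2.Rodrigues(np.array(c["rvec"]))[0];s.t=np.array(c["tvec"]);s.d=np.array([s.k,0,0,0,0.])
    def ray(s,uv):
        p=cv2.undistortPoints(np.array(uv,float).reshape(-1,1,2),s.K,s.d)[:,0]
        d=np.c_[p,np.ones(len(p))]@s.R
        return -s.R.T@s.t,d
    def on(s,uv,z):
        o,d=s.ray(uv);return o+d*((z-o[2])/d[:,2])[:,None]
    def proj(s,P):
        return cv2.projectPoints(np.array(P,float).reshape(-1,1,3),cv2.Rodrigues(s.R)[0],s.t,s.K,s.d)[0][:,0]
def crop(img,x0,y0,w,h,f): return cv2.resize(img[y0:y0+h,x0:x0+w],None,fx=f,fy=f,interpolation=cv2.INTER_CUBIC)
E
python3 - <<'E'
import cv2,numpy as np
from h import crop
a=crop(cv2.imread("pics/top0.png"),225,135,115,90,6)
b=crop(cv2.imread("pics/side0.png"),195,145,115,125,6)
cv2.imwrite("pics/c1.png",a);cv2.imwrite("pics/c2.png",cv2.resize(b,None,fx=.8,fy=.8))
E
```

```text
(no output)
```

View pics/c1.png

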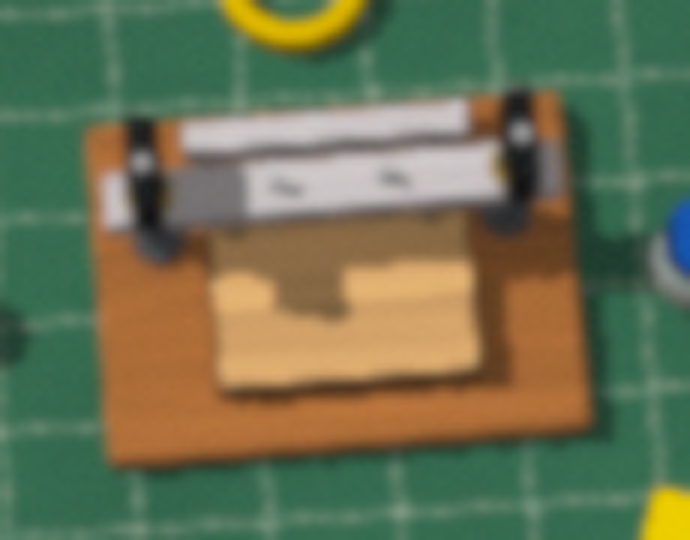

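View pics/c2.png

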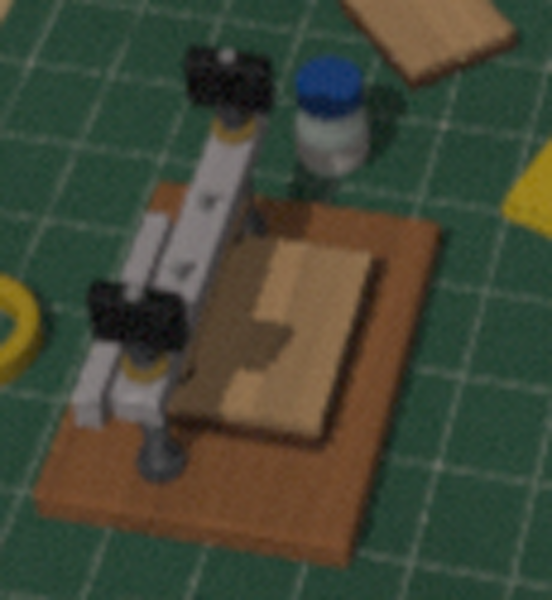

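The crop confirms it: the pale slab sits in the press, with its front edge running from crop (218,390) to (480,372). The plate corners are near (90,128), (560,92), (592,428) and (110,465), and the knobs at (142,160) and (520,130). Next I'll fit the poses.

```bash
cat > fit.py <<'E'
import numpy as np,cv2,sys
from h import *
T,S=Cam("top"),Cam("side")
def f(c,x0,y0,s):return (np.array(c,float)+.5)/s-.5+[x0,y0]
top=f([(90,128),(560,92),(592,428),(110,465)],225,135,6)
sd=f([(158,183),(440,232),(350,550),(38,495)],195,145,4.8)
# top order: TL(+x,+y) TR(+x,-y) BR(-x,-y) BL(-x,+y); side: (+x,-y),(-x,-y),(-x,+y),(+x,+y)
loc=np.array([[58,110],[58,-110],[-102,-110],[-102,110]],float)
def fit(L,W):
    lm,wm=L.mean(0),W.mean(0);H=(L-lm).T@(W-wm)
    a=np.arctan2(H[0,1]-H[1,0],H[0,0]+H[1,1]);c,s=np.cos(a),np.sin(a);R=np.array([[c,-s],[s,c]])
    return wm-R@lm,a,R
a=T.on(top,20)[:,:2];b=S.on(sd,20)[:,:2]
for L,W in((loc,a),(loc[[1,2,3,0]],b),(np.r_[loc,loc[[1,2,3,0]]],np.r_[a,b])):
    o,an,R=fit(L,W);print(o.round(1),np.degrees(an).round(2),((W-o)@R-L).round(1).tolist())
print("front edge, press frame: top",((T.on(f([(220,392),(482,372)],225,135,6),42)[:,:2]-o)@R).round(1).tolist())
print("side BR,BL",((S.on(f([(380,258),(322,435)],195,145,4.8),42)[:,:2]-o)@R).round(1).tolist())
# black grips
im=cv2.imread("pics/top0.png")
def w(p,z):return np.r_[o+R@np.array(p,float),z]
for n,x in(("top",T),("side",S)):
  print(n,x.proj([w((0,80),148),w((0,-80),148),w((0,80),116),w((0,-80),116)]).round(1).tolist())
E
python3 fit.py
```

```text
[599.   81.6] 0.53 [[-0.7, -1.1], [-0.2, 0.7], [0.5, 0.8], [0.4, -0.4]]
[598.1  86. ] 0.57 [[0.7, 0.6], [1.1, 5.2], [0.6, -2.7], [-2.3, -3.0]]
[598.5  83.8] 0.55 [[-0.2, -3.4], [0.2, -1.5], [0.9, -1.4], [0.8, -2.5], [0.3, 2.8], [0.7, 7.3], [0.1, -0.5], [-2.8, -0.8]]
front edge, press frame: top [[-76.1, 55.0], [-76.1, -62.5]]
side BR,BL [[-78.8, -58.2], [-77.1, 61.0]]
top [[247.7, 162.4], [311.1, 157.6], [248.5, 165.8], [310.4, 161.2]]
side [[222.9, 206.2], [242.5, 156.8], [224.5, 215.8], [243.5, 166.5]]
```

Using the top-view fit, which agrees with the knob pixels, the press is at about (599, 82), yaw 0.5°. The slab's front edge is at press x ≈ -77, so it's about 12 mm short and nearly square. I'll bring the open gripper in front of it with the jaws along press y, and push with both fingers.

Call:
carry_out(
  commands=[
    [[80,-46,-40,0,0,0,-3],[80,-92,-80,0,0,0,-6],[80,-138,-120,0,0,0,-9],[80,-184,-160,0,0,0,-12],[80,-230,-201,0,0,0,-14.2]],
  ],
  grip_force=60,
)

```text
time: 0.72
tool_pos: [318.7, 331.2, 250.0]
tcp_rot: [-180.0, -0.0, -179.4]
ft_force: [1.6, 0.2, 0.9]
finger_gap: 79.9
```

Call:
carry_out(
  commands=[
    [[80,-35,-50,26,0,0,0],[80,-70,-100,52,0,0,0],[80,-105,-150,78,0,0,0],[80,-140,-200,104,0,0,0],[80,-172,-250,130,0,0,0]],
  ],
)

```text
time: 1.35
tool_pos: [483.9, 96.1, 126.5]
tcp_rot: [180.0, 0.0, -179.5]
ft_force: [0.8, 1.0, 0.2]
finger_gap: 79.9
```

```bash
python3 -c "
from h import *
s=r.sense();print({k:np.round(v,2) for k,v in s.items() if k in('time','joint_pos','tool_pos','tcp_rot','ft_force','wrist_torque','finger_gap')})"
```

```text
{'time': np.float64(1.35), 'joint_pos': array([ 5.270e+00, -3.630e+00,  1.099e+02,  1.000e-02,  7.372e+01,
       -8.519e+01]), 'tool_pos': array([483.94,  96.11, 126.49]), 'tcp_rot': array([ 1.7999e+02,  1.0000e-02, -1.7955e+02]), 'ft_force': array([0.83, 0.96, 0.25]), 'wrist_torque': array([0.02, 0.  , 0.02]), 'finger_gap': np.float64(79.85)}
```

Call:
carry_out(
  commands=[
    [[80,0,0,40,0,0,0],[80,0,0,77,0,0,0],[80,0,0,77,0,0,0]],
  ],
)

```text
time: 1.72
tool_pos: [479.8, 97.3, 46.9]
tcp_rot: [-180.0, -0.4, -179.6]
ft_force: [0.2, -0.3, -0.2]
finger_gap: 79.7
```

```bash
python3 -c "
from h import *
a=viewer.snapshot('side')[:,:,::-1];cv2.imwrite('pics/s1.png',crop(a,195,145,130,125,6)[:, :780])
print(r.sense()['ft_force'])"
```

```text
[ 0.2105995  -0.08048325 -0.28668209]
```

```bash
python3 -c "
import cv2;a=cv2.imread('pics/s1.png');cv2.imwrite('pics/s1.png',cv2.resize(a,None,fx=.75,fy=.75))"
```

```text
(no output)
```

View pics/s1.png

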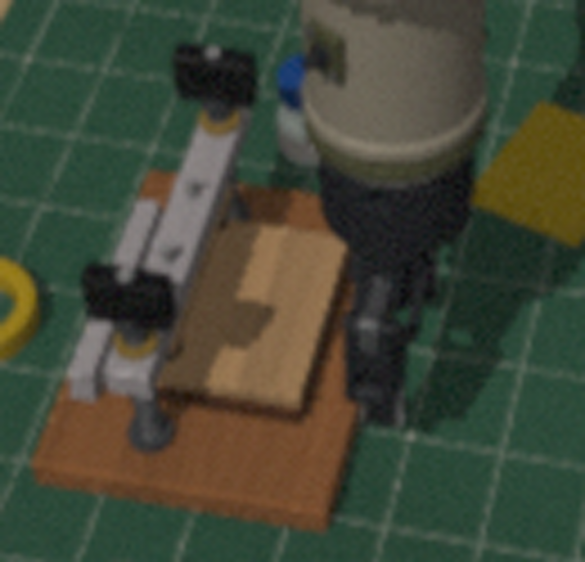

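Picture 5 shows the gripper in front of the slab, with the near fingertip ending at crop (380,415). It stands too far to +y (97 instead of 82). I'll check the tip height from that pixel.

```bash
python3 -c "
from h import *
S=Cam('side');p=(np.array([[380,418],[350,245],[300,413]])+.5)/4.5-.5+[195,145]
print(p)
for z in(25,30,35,40):print(z,S.proj([[480,142,z],[480,152,z]]).round(1).tolist())
print(S.on(p[1:],42))"
```

```text
[[279.05555556 237.5       ]
 [272.38888889 199.05555556]
 [261.27777778 236.38888889]]
25 [[279.0, 241.9], [278.0, 245.3]]
30 [[279.0, 240.7], [278.0, 244.0]]
35 [[279.0, 239.4], [278.0, 242.7]]
40 [[278.9, 238.1], [277.9, 241.4]]
[[523.09631834  27.83503297  42.        ]
 [520.91966951 147.56059415  42.        ]]
```

Call:
carry_out(
  commands=[
    [[80,0,-15,0,0,0,0],[80,0,-15,0,0,0,0]],
  ],
)

```text
time: 2.02
tool_pos: [484.8, 82.0, 52.3]
tcp_rot: [-180.0, 0.2, -179.6]
ft_force: [0.7, -0.1, 0.2]
finger_gap: 79.9
```

Call:
carry_out(
  commands=[
    [[80,-19,0,0,0,0,0],[80,-19,0,8,0,0,0],[80,-19,0,8,0,0,0]],
  ],
)

```text
time: 2.4
tool_pos: [501.4, 83.0, 41.7]
tcp_rot: [-180.0, -0.1, -179.5]
ft_force: [-0.4, -0.1, -0.1]
finger_gap: 80.0
```

Call:
carry_out(
  commands=[
    [[80,0,0,3,0,0,0],[80,0,0,5,0,0,0],[80,0,0,5,0,0,0]],
  ],
)

```text
time: 2.78
tool_pos: [502.0, 83.1, 37.1]
tcp_rot: [180.0, -0.0, -179.5]
ft_force: [0.5, -0.5, 0.1]
finger_gap: 79.8
```

Call:
carry_out(
  commands=[
    [[80,0,0,4,0,0,0],[80,-4,0,4,0,0,0],[80,-6,0,4,0,0,0],[80,-8,0,4,0,0,0],[80,-10,0,4,0,0,0]],
  ],
)

```text
time: 3.4
tool_pos: [512.6, 83.1, 33.4]
tcp_rot: [180.0, 0.0, -179.5]
ft_force: [0.3, 0.6, -0.4]
finger_gap: 80.3
```

Call:
carry_out(
  commands=[
    [[80,-2,0,0,0,0,0],[80,-4,0,0,0,0,0],[80,-5,0,0,0,0,0],[80,-6,0,0,0,0,0],[80,-6,0,0,0,0,0]],
  ],
)

```text
time: 4.03
tool_pos: [518.5, 83.1, 33.3]
tcp_rot: [-180.0, 0.0, -179.5]
ft_force: [-2.1, -0.9, 0.5]
finger_gap: 80.2
```

Call:
carry_out(
  commands=[
    [[80,-1,0,0,0,0,0],[80,-2,0,0,0,0,0],[80,-3,0,0,0,0,0],[80,-3,0,0,0,0,0]],
  ],
)

```text
time: 4.53
tool_pos: [521.6, 83.1, 33.3]
tcp_rot: [-180.0, 0.0, -179.5]
ft_force: [-0.7, -0.3, -0.8]
finger_gap: 79.9
```

Call:
carry_out(
  commands=[
    [[80,-0.5,0,0,0,0,0],[80,-1,0,0,0,0,0],[80,-1.5,0,0,0,0,0],[80,-1.5,0,0,0,0,0]],
  ],
)

```text
time: 5.03
tool_pos: [522.9, 83.2, 33.3]
tcp_rot: [180.0, 0.0, -179.5]
ft_force: [0.3, -0.3, -1.6]
finger_gap: 79.9
```

Call:
carry_out(
  commands=[
    [[80,-0.5,0,0,0,0,0],[80,-1,0,0,0,0,0],[80,-1,0,0,0,0,0]],
  ],
)

```text
time: 5.4
tool_pos: [524.0, 83.2, 33.3]
tcp_rot: [180.0, 0.0, -179.5]
ft_force: [-2.1, 0.7, -1.0]
finger_gap: 80.1
```

Call:
carry_out(
  commands=[
    [[80,-0.5,0,0,0,0,0],[80,-1,0,0,0,0,0],[80,-1,0,0,0,0,0]],
  ],
)

```text
time: 5.78
tool_pos: [524.9, 83.2, 33.4]
tcp_rot: [-180.0, 0.0, -179.5]
ft_force: [-1.1, -0.3, -1.3]
finger_gap: 80.1
```

Call:
carry_out(
  commands=[
    [[80,-0.5,0,0,0,0,0],[80,-1,0,0,0,0,0],[80,-1,0,0,0,0,0]],
  ],
)

```text
time: 6.15
tool_pos: [525.3, 83.2, 33.3]
tcp_rot: [-180.0, -0.1, -179.5]
ft_force: [-6.8, -0.1, 2.5]
finger_gap: 79.9
```

```bash
python3 -c "
from h import *
a=viewer.snapshot('side')[:,:,::-1];cv2.imwrite('pics/s2.png',crop(a,195,145,115,115,5))
print(r.sense()['ft_force'])"
```

```text
[-4.74517548 -0.69127805  3.08553383]
```

View pics/s2.png

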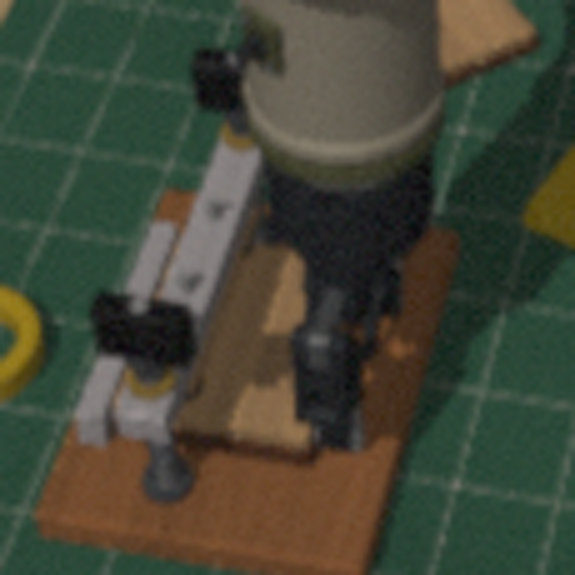

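Picture 6 shows the fingers against the slab's front edge (crop 315,450), clear of the bar. The force has just risen, so the slab is touching the stop. I'll press a little harder to square it.

Call:
carry_out(
  commands=[
    [[80,-0.5,0,0,0,0,0],[80,-1,0,0,0,0,0],[80,-1,0,0,0,0,0]],
  ],
)

```text
time: 6.58
tool_pos: [525.4, 83.2, 33.2]
tcp_rot: [-180.0, -0.2, -179.5]
ft_force: [-10.6, -0.2, 7.5]
finger_gap: 79.9
```

Call:
carry_out(
  commands=[
    [[80,-0.5,0,0,0,0,0],[80,-1,0,0,0,0,0],[80,-1,0,0,0,0,0]],
  ],
)

```text
time: 6.95
tool_pos: [525.5, 83.2, 33.1]
tcp_rot: [-180.0, -0.3, -179.5]
ft_force: [-15.4, -1.3, 11.7]
finger_gap: 79.9
```

```bash
python3 -c "
from h import *
s=r.sense();print(s['ft_force'],s['wrist_torque'],s['tool_pos'])"
```

```text
[-15.43442844  -1.32369454  11.71193191] [-0.07051314  2.28304624 -0.05877886] [525.51917194  83.18788382  33.14004873]
```

Call:
carry_out(
  commands=[
    [[80,10,0,0,0,0,0],[80,35,0,0,0,0,0],[40,80,0,-55,0,0,0],[40,100,0,-115,0,0,0],[40,100,0,-160,0,0,0]],
  ],
)

```text
time: 7.58
tool_pos: [426.8, 82.5, 195.1]
tcp_rot: [180.0, 0.1, -179.5]
ft_force: [1.8, -1.0, 0.1]
finger_gap: 39.9
```

```bash
python3 - <<'E'
from h import *
t=viewer.snapshot('top')[:,:,::-1];s=viewer.snapshot('side')[:,:,::-1]
cv2.imwrite('pics/top1.png',t);cv2.imwrite('pics/side1.png',s)
a=crop(t,235,140,90,75,6);b=crop(s,195,150,100,115,5)
c=np.zeros((580,1045,3),np.uint8);c[:450,:540]=a;c[:575,545:1045]=b
cv2.imwrite('pics/both1.png',cv2.resize(c,None,fx=.76,fy=.76,interpolation=cv2.INTER_AREA))
E
```

```text
(no output)
```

View pics/both1.png

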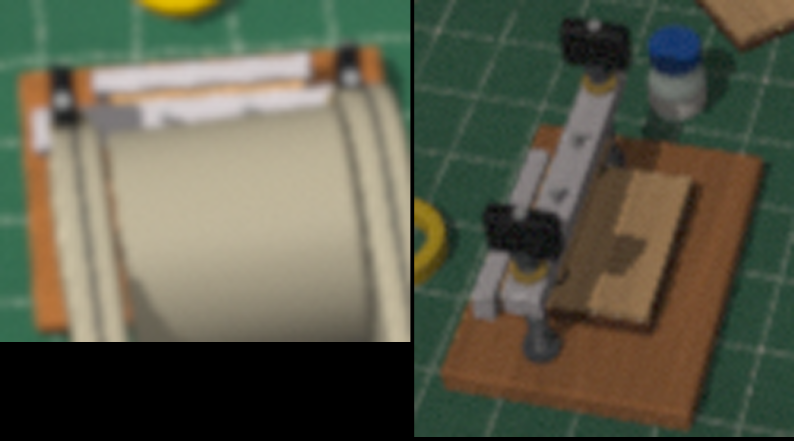

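Picture 7 (side half): the slab's front edge, (692,178) to (652,328), runs parallel to the plate and the rear is under the bar. To get the bar's initial tilt, I'll compare the brass collar's height with the fixed grip at each end.

```bash
cat > lev.py <<'E'
from h import *
import sys
S=Cam("side");o=np.array([598.7,83.5]);a=np.radians(.54);R=np.array([[np.cos(a),-np.sin(a)],[np.sin(a),np.cos(a)]])
def W(p):return np.r_[o+R@np.array(p[:2],float),p[2]]
def run(n=5):
    im=np.mean([viewer.snapshot("side").astype(float) for _ in range(n)],0);cv2.imwrite("pics/lev.png",im[:,:,::-1])
    yel=np.clip((im[:,:,0]+im[:,:,1])/2-im[:,:,2]-35,0,None);blk=np.clip(60-im.max(2),0,None)
    zs=[]
    for y in(80,-80):
        g=S.proj([W((0,y,132))])[0];b=S.proj([W((0,y,100))])[0];up=S.proj([W((0,y,101))])[0]-b
        def cen(w,c,rx,ry):
            x0,y0=int(c[0])-rx,int(c[1])-ry;q=w[y0:y0+2*ry+1,x0:x0+2*rx+1];v,u=np.mgrid[y0:y0+2*ry+1,x0:x0+2*rx+1]
            return np.array([(u*q).sum(),(v*q).sum()])/q.sum(),q.sum()
        cb,sb=cen(blk,g,12,8);cy,sy=cen(yel,b,7,6)
        d=((cy-cb)-(b-g))@up/(up@up)
        zs.append(100+d);print(y,"grip",(cb-g).round(2),"collar",(cy-b).round(2),int(sy),"z",round(100+d,2))
    print("zL-zR",round(zs[0]-zs[1],2))
if __name__=="__main__":run()
E
python3 lev.py; python3 -c "
from h import *
cv2.imwrite('pics/l1.png',crop(cv2.imread('pics/lev.png'),205,145,55,85,7))"
```

```text
80 grip [-0.16  0.25] collar [-0.92  1.49] 270 z 96.16
-80 grip [-0.48  0.27] collar [-0.72  1.12] 179 z 97.21
zL-zR -1.05[ WARN:0@7.524] global loadsave.cpp:1063 imwrite_ Unsupported depth image for selected encoder is fallbacked to CV_8U.
```

View pics/l1.png

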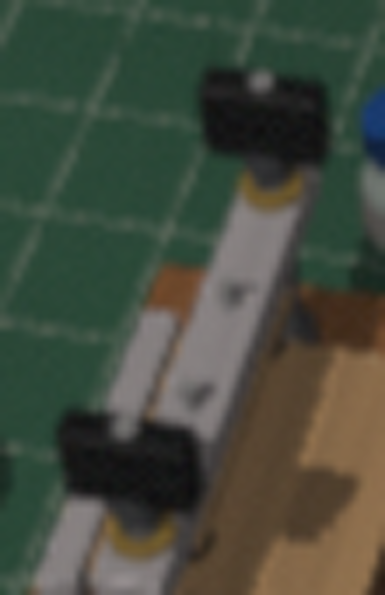

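Picture 8 shows both collars with less of the right one visible, which agrees with the measurement: the right end is about 1 mm higher. So I'll start with the right knob.

Call:
carry_out(
  commands=[
    [[40,-60,-30,0,0,0,0],[40,-116,-54,0,0,0,0],[40,-172,-79.5,0,0,0,0],[40,-172,-79.5,0,0,0,0],[40,-172,-79.5,0,0,0,0]],
  ],
)

```text
time: 8.55
tool_pos: [599.4, 4.2, 190.9]
tcp_rot: [180.0, -0.2, -179.6]
ft_force: [-0.9, 0.1, 0.5]
finger_gap: 40.1
```

Call:
carry_out(
  commands=[
    [[40,0,0,40,0,0,0],[40,0,0,61,0,0,0],[40,0,0,61,0,0,0],[40,0,0,61,0,0,0]],
  ],
)

```text
time: 9.05
tool_pos: [600.9, 4.5, 133.9]
tcp_rot: [-180.0, 0.1, -179.5]
ft_force: [0.4, 0.3, 0.2]
finger_gap: 40.3
```

Call:
carry_out(
  commands=[
    [[10,0,0,0,0,0,0],[10,0,0,0,0,0,0],[10,0,0,0,0,0,0],[10,0,0,0,0,0,0]],
  ],
  grip_force=50,
)

```text
time: 9.55
tool_pos: [601.6, 2.5, 134.6]
tcp_rot: [-179.8, 0.2, -179.6]
ft_force: [-1.0, -7.0, 5.1]
finger_gap: 14.0
```

```bash
cat >> h.py <<'E'
def st():
    s=r.sense();print({k:np.round(s[k],3).tolist() for k in('time','tool_pos','tcp_rot','ft_force','wrist_torque','finger_gap')},"j6",s['joint_pos'][5].round(1))
E
python3 -c "
from h import *
st();st()"
```

```text
{'time': 9.55, 'tool_pos': [601.596, 2.476, 134.598], 'tcp_rot': [-179.837, 0.165, -179.578], 'ft_force': [-1.045, -7.038, 5.127], 'wrist_torque': [-1.265, 0.349, 0.044], 'finger_gap': 13.97} j6 -94.9
{'time': 9.55, 'tool_pos': [601.596, 2.476, 134.598], 'tcp_rot': [-179.837, 0.165, -179.578], 'ft_force': [-1.045, -7.038, 5.127], 'wrist_torque': [-1.265, 0.349, 0.044], 'finger_gap': 13.97} j6 -94.9
```

Call:
carry_out(
  commands=[
    [[10,0,-2,0,0,0,0],[10,0,-2,0,0,0,8],[10,0,-2,0,0,0,15],[10,0,-2,0,0,0,20],[10,0,-2,0,0,0,20]],
  ],
)

```text
time: 10.18
tool_pos: [601.6, 2.5, 134.6]
tcp_rot: [179.9, 0.2, 160.4]
ft_force: [-2.9, 0.6, 5.2]
finger_gap: 13.9
```

```bash
python3 -c "
from h import *
st()"
```

```text
{'time': 10.175, 'tool_pos': [601.624, 2.49, 134.567], 'tcp_rot': [179.932, 0.157, 160.395], 'ft_force': [-2.932, 0.638, 5.229], 'wrist_torque': [0.228, 0.285, 0.056], 'finger_gap': 13.917} j6 -75.1
```

Call:
carry_out(
  commands=[
    [[30,0,0,0,0,0,0],[30,0,0,0,0,0,0],[30,0,0,-25,0,0,0],[30,0,0,-55,0,0,-10],[30,0,0,-55,0,0,-20]],
  ],
)

```text
time: 10.8
tool_pos: [602.4, 2.1, 190.9]
tcp_rot: [-180.0, 0.3, -179.2]
ft_force: [1.0, 0.4, 0.1]
finger_gap: 30.0
```

Call:
carry_out(
  commands=[
    [[30,0,60,0,0,0,0],[30,3,120,0,0,0,0],[30,3,159.5,0,0,0,0],[30,3,159.5,0,0,0,0],[30,3,159.5,0,0,0,0]],
  ],
)

```text
time: 11.42
tool_pos: [596.2, 161.3, 187.2]
tcp_rot: [-180.0, -0.0, -179.5]
ft_force: [-0.6, -0.2, -0.1]
finger_gap: 30.0
```

```bash
python3 -c "
from h import *
st()"
```

```text
{'time': 11.425, 'tool_pos': [596.204, 161.322, 187.216], 'tcp_rot': [-179.967, -0.011, -179.515], 'ft_force': [-0.601, -0.154, -0.108], 'wrist_torque': [-0.028, -0.028, -0.033], 'finger_gap': 29.976} j6 -80.1
```

Call:
carry_out(
  commands=[
    [[30,-1.5,0.5,30,0,0,0],[30,-1.5,0.5,53,0,0,0],[30,-1.5,0.5,53,0,0,0],[10,-1.5,0.5,53,0,0,0],[10,-1.5,0.5,53,0,0,0]],
  ],
)

```text
time: 12.05
tool_pos: [597.8, 162.2, 135.0]
tcp_rot: [180.0, 0.0, -179.6]
ft_force: [-1.9, 1.1, -3.9]
finger_gap: 14.0
```

Call:
carry_out(
  commands=[
    [[10,0,0,0,0,0,0],[10,0,0,0,0,0,7],[10,0,0,0,0,0,14],[10,0,0,0,0,0,20]],
  ],
)

```text
time: 12.55
tool_pos: [597.9, 163.0, 135.0]
tcp_rot: [179.9, 0.0, 160.3]
ft_force: [-0.7, 4.7, -2.7]
finger_gap: 14.2
```

```bash
python3 -c "
from h import *
st()"
```

```text
{'time': 12.55, 'tool_pos': [597.917, 162.967, 134.989], 'tcp_rot': [179.927, 0.023, 160.279], 'ft_force': [-0.734, 4.716, -2.721], 'wrist_torque': [0.753, 0.218, 0.25], 'finger_gap': 14.162} j6 -59.8
```

Call:
carry_out(
  commands=[
    [[10,0,0,0,0,0,0]],
  ],
)

```text
time: 12.68
tool_pos: [598.0, 162.9, 135.0]
tcp_rot: [179.9, 0.0, 160.5]
ft_force: [-1.6, 4.4, -2.4]
finger_gap: 13.7
```

```bash
python3 -c "
from h import *
st()"
```

```text
{'time': 12.675, 'tool_pos': [597.957, 162.935, 134.996], 'tcp_rot': [179.929, 0.028, 160.519], 'ft_force': [-1.596, 4.436, -2.435], 'wrist_torque': [0.804, 0.312, 0.038], 'finger_gap': 13.666} j6 -60.1
```

Call:
carry_out(
  commands=[
    [[30,0,0,0,0,0,0],[30,0,0,0,0,0,0],[30,0,0,-28,0,0,0],[30,0,0,-55,0,0,0],[30,0,0,-55,0,0,0]],
  ],
)

```text
time: 13.3
tool_pos: [599.9, 162.2, 193.0]
tcp_rot: [179.8, 0.3, 160.5]
ft_force: [1.1, 0.5, -0.2]
finger_gap: 30.4
```

Call:
carry_out(
  commands=[
    [[30,-20,-55,0,0,0,0],[30,-40,-110,0,0,0,0],[30,-55,-150.5,0,0,0,0],[30,-55,-150.5,0,0,0,0],[30,-55,-150.5,20,0,0,0]],
  ],
)

```text
time: 13.92
tool_pos: [600.3, 2.0, 169.9]
tcp_rot: [179.9, 0.2, 160.4]
ft_force: [0.4, 0.4, -0.3]
finger_gap: 30.0
```

Call:
carry_out(
  commands=[
    [[30,0,0,20,0,0,0],[30,0,0,35,0,0,0],[30,0,0,35,0,0,0],[10,0,0,35,0,0,0],[10,0,0,35,0,0,0]],
  ],
)

```text
time: 14.55
tool_pos: [599.2, 3.2, 134.3]
tcp_rot: [179.9, -0.0, 160.5]
ft_force: [0.4, 6.0, -4.8]
finger_gap: 14.2
```

Call:
carry_out(
  commands=[
    [[10,0,0,0,0,0,0],[10,0,0,0,0,0,7],[10,0,0,0,0,0,14],[10,0,0,0,0,0,20]],
  ],
)

```text
time: 15.05
tool_pos: [599.7, 4.1, 134.4]
tcp_rot: [179.8, -0.0, 140.3]
ft_force: [5.0, 10.2, -7.5]
finger_gap: 14.2
```

```bash
python3 -c "
from h import *
st()"
```

```text
{'time': 15.05, 'tool_pos': [599.737, 4.1, 134.42], 'tcp_rot': [179.823, -0.046, 140.314], 'ft_force': [5.048, 10.201, -7.481], 'wrist_torque': [1.577, -0.75, 0.218], 'finger_gap': 14.242} j6 -55.0
```

Call:
carry_out(
  commands=[
    [[30,0,0,0,0,0,20],[30,0,0,0,0,0,20],[30,0,0,-28,0,0,20],[30,0,0,-55,0,0,10],[30,0,0,-55,0,0,0]],
  ],
)

```text
time: 15.68
tool_pos: [601.7, 1.7, 194.1]
tcp_rot: [179.8, 0.4, 140.8]
ft_force: [0.6, -1.0, -0.0]
finger_gap: 29.9
```

I made a slip: that call turned the wrist further while the fingers were opening, so the right knob may have been dragged past 40°. I'll move aside and measure its angle.

Call:
carry_out(
  commands=[
    [[30,0,0,0,0,0,-10],[30,0,0,0,0,0,-20],[30,0,0,0,0,0,-20]],
  ],
)

```text
time: 16.05
tool_pos: [599.8, 1.9, 190.5]
tcp_rot: [180.0, 0.1, 160.4]
ft_force: [-0.1, 0.4, 0.7]
finger_gap: 30.1
```

Call:
carry_out(
  commands=[
    [[30,20,55,0,0,0,0],[30,40,110,0,0,0,0],[30,54,151,0,0,0,0],[30,54,151,0,0,0,0],[30,54,151,10,0,0,0]],
  ],
)

```text
time: 16.68
tool_pos: [599.7, 162.3, 180.4]
tcp_rot: [180.0, 0.1, 160.3]
ft_force: [0.5, -0.0, 0.2]
finger_gap: 29.8
```

```bash
python3 - <<'E'
from h import *
st()
t=viewer.snapshot('top')[:,:,::-1];s=viewer.snapshot('side')[:,:,::-1]
a=crop(t,292,138,40,40,10);b=crop(s,205,140,60,60,6.66)
c=np.zeros((400,800,3),np.uint8);c[:,:400]=a;c[:b.shape[0],400:400+b.shape[1]]=b[:400,:400]
cv2.imwrite('pics/k1.png',c)
E
```

```text
{'time': 16.675, 'tool_pos': [599.717, 162.304, 180.424], 'tcp_rot': [179.954, 0.145, 160.344], 'ft_force': [0.529, -0.041, 0.215], 'wrist_torque': [0.017, -0.01, 0.013], 'finger_gap': 29.842} j6 -59.9
```

View pics/k1.png

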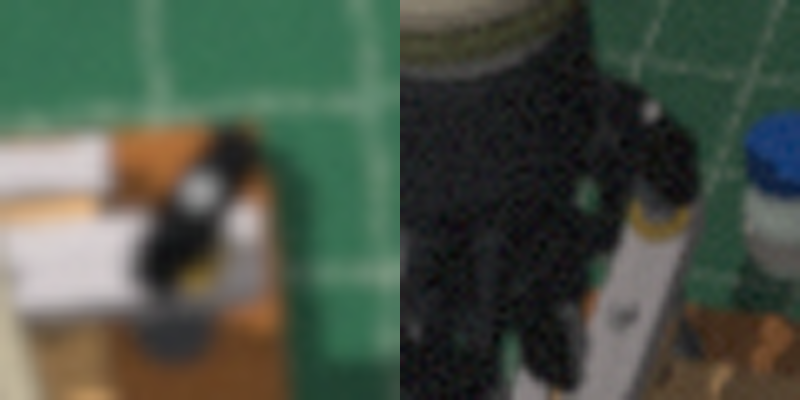

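Picture 9 shows the right grip from (150,275) to (240,145). That's about 35° from image vertical, and the press x axis leans 3° the other way, so the knob is at about 38-40°. It was hardly dragged. On with the left knob.

Call:
carry_out(
  commands=[
    [[30,1.8,0,20,0,0,0],[30,1.8,0,46,0,0,0],[30,1.8,0,46,0,0,0],[10,1.8,0,46,0,0,0],[10,1.8,0,46,0,0,0]],
  ],
)

```text
time: 17.4
tool_pos: [596.8, 163.4, 132.9]
tcp_rot: [180.0, -0.1, 160.5]
ft_force: [1.6, 3.5, -9.8]
finger_gap: 14.5
```

Call:
carry_out(
  commands=[
    [[10,0,0,0,0,0,0],[10,0,0,0,0,0,7],[10,0,0,0,0,0,14],[10,0,0,0,0,0,20]],
  ],
)

```text
time: 17.9
tool_pos: [597.3, 164.4, 133.0]
tcp_rot: [179.9, -0.0, 140.3]
ft_force: [5.4, 9.6, -14.0]
finger_gap: 14.2
```

```bash
python3 -c "
from h import *
st()"
```

```text
{'time': 17.9, 'tool_pos': [597.318, 164.403, 132.985], 'tcp_rot': [179.88, -0.041, 140.293], 'ft_force': [5.361, 9.627, -14.038], 'wrist_torque': [1.596, -0.809, 0.203], 'finger_gap': 14.232} j6 -39.7
```

Call:
carry_out(
  commands=[
    [[30,0,0,0,0,0,0],[30,0,0,0,0,0,0],[30,0,0,-28,0,0,0],[30,0,0,-55,0,0,0],[30,0,0,-55,0,0,0]],
  ],
)

```text
time: 18.52
tool_pos: [599.4, 163.0, 192.6]
tcp_rot: [179.7, 0.3, 140.5]
ft_force: [0.9, 0.2, -0.2]
finger_gap: 30.3
```

Call:
carry_out(
  commands=[
    [[30,-35,-42,0,0,0,0],[30,-70,-84,0,0,0,0],[30,-102.5,-122,0,0,0,0],[30,-102.5,-122,0,0,0,0],[30,-102.5,-122,0,0,0,0]],
  ],
)

```text
time: 19.15
tool_pos: [598.3, 3.7, 187.8]
tcp_rot: [-180.0, -0.0, 140.4]
ft_force: [-0.2, -0.3, 0.2]
finger_gap: 29.8
```

```bash
python3 -c "
from h import *
st()"
```

```text
{'time': 19.15, 'tool_pos': [598.254, 3.705, 187.837], 'tcp_rot': [-179.992, -0.043, 140.421], 'ft_force': [-0.188, -0.265, 0.203], 'wrist_torque': [-0.005, 0.019, 0.006], 'finger_gap': 29.78} j6 -55.0
```

Call:
carry_out(
  commands=[
    [[30,-0.7,1,30,0,0,0],[30,-0.7,1,53,0,0,0],[30,-0.7,1,53,0,0,0],[10,-0.7,1,53,0,0,0],[10,-0.7,1,53,0,0,0]],
  ],
)

```text
time: 19.77
tool_pos: [599.5, 4.7, 136.0]
tcp_rot: [180.0, -0.0, 140.5]
ft_force: [-4.6, 2.2, -1.4]
finger_gap: 13.9
```

Call:
carry_out(
  commands=[
    [[10,0,0,0,0,0,0],[10,0,0,0,0,0,7],[10,0,0,0,0,0,14],[10,0,0,0,0,0,20]],
  ],
)

```text
time: 20.27
tool_pos: [600.4, 5.5, 136.0]
tcp_rot: [179.8, -0.1, 120.3]
ft_force: [1.6, 7.2, -4.3]
finger_gap: 13.3
```

```bash
python3 -c "
from h import *
st()"
```

```text
{'time': 20.275, 'tool_pos': [600.368, 5.464, 135.989], 'tcp_rot': [179.843, -0.052, 120.29], 'ft_force': [1.606, 7.18, -4.255], 'wrist_torque': [1.26, -0.237, 0.186], 'finger_gap': 13.326} j6 -34.8
```

Call:
carry_out(
  commands=[
    [[30,0,0,0,0,0,0],[30,0,0,0,0,0,0],[30,0,0,-28,0,0,0],[30,0,0,-55,0,0,-10],[30,0,0,-55,0,0,-20]],
  ],
)

```text
time: 20.9
tool_pos: [602.0, 3.5, 194.6]
tcp_rot: [179.8, 0.3, 140.8]
ft_force: [0.6, -0.7, -0.3]
finger_gap: 30.4
```

Call:
carry_out(
  commands=[
    [[30,35,42,0,0,0,0],[30,70,84,0,0,0,0],[30,103,122,0,0,0,0],[30,103,122,0,0,0,0],[30,103,122,0,0,0,0]],
  ],
)

```text
time: 21.52
tool_pos: [598.2, 163.2, 190.7]
tcp_rot: [180.0, 0.1, 140.5]
ft_force: [0.1, -0.8, -0.2]
finger_gap: 30.1
```

```bash
python3 -c "
from h import *
st()"
```

```text
{'time': 21.525, 'tool_pos': [598.215, 163.223, 190.733], 'tcp_rot': [179.996, 0.055, 140.522], 'ft_force': [0.091, -0.757, -0.196], 'wrist_torque': [0.035, -0.012, -0.029], 'finger_gap': 30.128} j6 -40.0
```

Call:
carry_out(
  commands=[
    [[30,0.7,0.8,30,0,0,0],[30,0.7,0.8,55,0,0,0],[30,0.7,0.8,55,0,0,0],[10,0.7,0.8,55,0,0,0],[10,0.7,0.8,55,0,0,0]],
  ],
)

```text
time: 22.15
tool_pos: [598.5, 163.9, 136.3]
tcp_rot: [180.0, 0.1, 140.4]
ft_force: [-0.4, -4.0, -2.3]
finger_gap: 13.8
```

Call:
carry_out(
  commands=[
    [[10,0,0,0,0,0,0],[10,0,0,0,0,0,7],[10,0,0,0,0,0,14],[10,0,0,0,0,0,20]],
  ],
)

```text
time: 22.65
tool_pos: [599.0, 164.4, 136.4]
tcp_rot: [179.9, 0.1, 120.2]
ft_force: [4.0, -2.8, -3.3]
finger_gap: 13.7
```

```bash
python3 -c "
from h import *
st()"
```

```text
{'time': 22.65, 'tool_pos': [599.02, 164.431, 136.35], 'tcp_rot': [179.87, 0.091, 120.249], 'ft_force': [4.015, -2.836, -3.301], 'wrist_torque': [-0.523, -0.601, 0.212], 'finger_gap': 13.702} j6 -19.6
```

Call:
carry_out(
  commands=[
    [[30,0,0,0,0,0,0],[30,0,0,0,0,0,0],[30,0,0,-28,0,0,0],[30,0,0,-55,0,0,0],[30,0,0,-55,0,0,0]],
  ],
)

```text
time: 23.28
tool_pos: [599.7, 165.4, 193.9]
tcp_rot: [179.7, 0.1, 120.6]
ft_force: [0.5, 0.8, -0.4]
finger_gap: 30.1
```

Call:
carry_out(
  commands=[
    [[30,-47,-27,0,0,0,0],[30,-94,-54,0,0,0,0],[30,-138.5,-79.5,0,0,0,0],[30,-138.5,-79.5,0,0,0,0],[30,-138.5,-79.5,0,0,0,0]],
  ],
)

```text
time: 23.9
tool_pos: [599.2, 5.4, 189.5]
tcp_rot: [-180.0, -0.1, 120.5]
ft_force: [-0.1, 0.2, -0.2]
finger_gap: 30.1
```

```bash
python3 -c "
from h import *
st()"
```

```text
{'time': 23.9, 'tool_pos': [599.213, 5.416, 189.55], 'tcp_rot': [-179.972, -0.067, 120.455], 'ft_force': [-0.091, 0.151, -0.206], 'wrist_torque': [0.002, 0.036, -0.0], 'finger_gap': 30.066} j6 -34.9
```

Call:
carry_out(
  commands=[
    [[30,-0.9,0.4,30,0,0,0],[30,-0.9,0.4,54,0,0,0],[30,-0.9,0.4,54,0,0,0],[10,-0.9,0.4,54,0,0,0],[10,-0.9,0.4,54,0,0,0]],
  ],
)

```text
time: 24.52
tool_pos: [600.4, 5.6, 136.9]
tcp_rot: [180.0, -0.0, 120.5]
ft_force: [-1.3, 4.4, -3.3]
finger_gap: 13.5
```

Call:
carry_out(
  commands=[
    [[10,0,0,0,0,0,0],[10,0,0,0,0,0,5],[10,0,0,0,0,0,10]],
  ],
)

```text
time: 24.9
tool_pos: [600.9, 5.8, 137.0]
tcp_rot: [179.9, -0.1, 110.3]
ft_force: [1.4, 7.3, -5.1]
finger_gap: 13.4
```

```bash
python3 -c "
from h import *
st()"
```

```text
{'time': 24.9, 'tool_pos': [600.944, 5.83, 136.952], 'tcp_rot': [179.876, -0.07, 110.344], 'ft_force': [1.402, 7.346, -5.091], 'wrist_torque': [1.241, -0.378, 0.2], 'finger_gap': 13.357} j6 -24.8
```

Call:
carry_out(
  commands=[
    [[10,0,0,0,0,0,5]],
  ],
)

```text
time: 25.02
tool_pos: [601.2, 5.9, 137.0]
tcp_rot: [179.8, -0.1, 105.3]
ft_force: [4.4, 8.2, -6.4]
finger_gap: 13.3
```

```bash
python3 -c "
from h import *
st()"
```

```text
{'time': 25.025, 'tool_pos': [601.246, 5.895, 136.984], 'tcp_rot': [179.841, -0.078, 105.339], 'ft_force': [4.44, 8.162, -6.37], 'wrist_torque': [1.287, -0.677, 0.248], 'finger_gap': 13.329} j6 -19.8
```

Call:
carry_out(
  commands=[
    [[10,0,0,0,0,0,5]],
  ],
)

```text
time: 25.15
tool_pos: [601.5, 6.0, 137.0]
tcp_rot: [179.8, -0.1, 100.3]
ft_force: [5.6, 8.6, -8.3]
finger_gap: 13.6
```

```bash
python3 -c "
from h import *
st()"
```

```text
{'time': 25.15, 'tool_pos': [601.532, 5.997, 136.992], 'tcp_rot': [179.808, -0.092, 100.342], 'ft_force': [5.556, 8.588, -8.335], 'wrist_torque': [1.357, -0.947, 0.183], 'finger_gap': 13.646} j6 -14.8
```

Call:
carry_out(
  commands=[
    [[30,0,0,0,0,0,0],[30,0,0,0,0,0,0],[30,0,0,-28,0,0,0],[30,0,0,-55,0,0,-10],[30,0,0,-55,0,0,-20]],
  ],
)

```text
time: 25.78
tool_pos: [602.5, 3.8, 195.6]
tcp_rot: [179.7, 0.2, 120.8]
ft_force: [-0.4, 0.4, -0.4]
finger_gap: 29.8
```

Call:
carry_out(
  commands=[
    [[30,47,27,0,0,0,0],[30,94,54,0,0,0,0],[30,138,80,0,0,0,0],[30,138,80,0,0,0,0],[30,138,80,0,0,0,0]],
  ],
)

```text
time: 26.4
tool_pos: [599.6, 163.5, 191.8]
tcp_rot: [180.0, 0.1, 120.5]
ft_force: [0.1, 0.0, -0.7]
finger_gap: 30.2
```

Call:
carry_out(
  commands=[
    [[30,0,0,30,0,0,0],[30,0,0,54,0,0,0],[30,0,0,54,0,0,0],[10,0,0,54,0,0,0],[10,0,0,54,0,0,0]],
  ],
)

```text
time: 27.02
tool_pos: [600.0, 163.0, 138.6]
tcp_rot: [180.0, 0.1, 120.4]
ft_force: [-0.9, -5.5, -0.7]
finger_gap: 13.0
```

Call:
carry_out(
  commands=[
    [[10,0,0,0,0,0,0],[10,0,0,0,0,0,5],[10,0,0,0,0,0,10]],
  ],
)

```text
time: 27.4
tool_pos: [600.2, 163.1, 138.6]
tcp_rot: [179.9, 0.1, 110.3]
ft_force: [0.0, -6.2, 1.6]
finger_gap: 13.3
```

```bash
python3 -c "
from h import *
st()"
```

```text
{'time': 27.4, 'tool_pos': [600.155, 163.122, 138.599], 'tcp_rot': [179.924, 0.101, 110.296], 'ft_force': [0.016, -6.16, 1.557], 'wrist_torque': [-0.953, 0.053, 0.19], 'finger_gap': 13.34} j6 -9.7
```

Call:
carry_out(
  commands=[
    [[10,0,0,0,0,0,5]],
  ],
)

```text
time: 27.52
tool_pos: [600.2, 163.1, 138.5]
tcp_rot: [179.9, 0.1, 105.3]
ft_force: [0.1, -5.6, 1.6]
finger_gap: 13.3
```

```bash
python3 -c "
from h import *
st()"
```

```text
{'time': 27.525, 'tool_pos': [600.184, 163.103, 138.549], 'tcp_rot': [179.913, 0.098, 105.297], 'ft_force': [0.098, -5.627, 1.635], 'wrist_torque': [-0.953, -0.041, 0.172], 'finger_gap': 13.314} j6 -4.7
```

Call:
carry_out(
  commands=[
    [[10,0,0,0,0,0,5]],
  ],
)

```text
time: 27.65
tool_pos: [600.2, 163.2, 138.6]
tcp_rot: [179.9, 0.1, 100.3]
ft_force: [1.1, -6.3, 0.1]
finger_gap: 13.0
```

```bash
python3 -c "
from h import *
st()"
```

```text
{'time': 27.65, 'tool_pos': [600.239, 163.154, 138.56], 'tcp_rot': [179.894, 0.088, 100.299], 'ft_force': [1.119, -6.301, 0.135], 'wrist_torque': [-0.961, -0.061, 0.181], 'finger_gap': 12.967} j6 0.3
```

Call:
carry_out(
  commands=[
    [[30,0,0,0,0,0,0],[30,0,0,0,0,0,0],[30,0,0,-28,0,0,0],[30,0,0,-52,0,0,0],[30,0,0,-52,0,0,0]],
  ],
)

```text
time: 28.28
tool_pos: [600.9, 164.6, 192.2]
tcp_rot: [179.7, -0.0, 100.5]
ft_force: [0.4, -0.0, -0.4]
finger_gap: 30.1
```

Call:
carry_out(
  commands=[
    [[30,-55,-10,0,0,0,0],[30,-110,-20,0,0,0,0],[30,-156.5,-28.5,0,0,0,0],[30,-156.5,-28.5,0,0,0,0],[30,-156.5,-28.5,0,0,0,0]],
  ],
)

```text
time: 28.9
tool_pos: [599.3, 5.3, 188.3]
tcp_rot: [-179.9, -0.1, 100.5]
ft_force: [0.1, -0.0, 0.1]
finger_gap: 30.1
```

Call:
carry_out(
  commands=[
    [[30,0,0,30,0,0,0],[30,0,0,54,0,0,0],[30,0,0,54,0,0,0],[10,0,0,54,0,0,0],[10,0,0,54,0,0,0]],
  ],
)

```text
time: 29.52
tool_pos: [601.4, 6.4, 136.0]
tcp_rot: [179.8, -0.0, 100.5]
ft_force: [8.2, 3.2, -12.0]
finger_gap: 13.6
```

Call:
carry_out(
  commands=[
    [[10,0,0,0,0,0,0],[10,0,0,0,0,0,5],[10,0,0,0,0,0,10]],
  ],
)

```text
time: 29.9
tool_pos: [602.0, 6.4, 136.1]
tcp_rot: [179.7, -0.1, 90.4]
ft_force: [14.2, 3.8, -14.4]
finger_gap: 13.3
```

```bash
python3 -c "
from h import *
st()"
```

```text
{'time': 29.9, 'tool_pos': [602.039, 6.43, 136.14], 'tcp_rot': [179.688, -0.081, 90.379], 'ft_force': [14.168, 3.805, -14.36], 'wrist_torque': [0.694, -2.268, 0.248], 'finger_gap': 13.349} j6 -4.7
```

Call:
carry_out(
  commands=[
    [[10,0,0,0,0,0,5]],
  ],
)

```text
time: 30.02
tool_pos: [602.3, 6.4, 136.1]
tcp_rot: [179.7, -0.1, 85.4]
ft_force: [16.6, 4.0, -16.3]
finger_gap: 13.4
```

```bash
python3 -c "
from h import *
st()"
```

```text
{'time': 30.025, 'tool_pos': [602.343, 6.416, 136.108], 'tcp_rot': [179.656, -0.11, 85.377], 'ft_force': [16.6, 3.992, -16.275], 'wrist_torque': [0.69, -2.53, 0.261], 'finger_gap': 13.382} j6 0.3
```

Call:
carry_out(
  commands=[
    [[10,0,2,0,0,0,0],[10,0,2.5,0,0,0,0]],
  ],
)

```text
time: 30.28
tool_pos: [602.7, 6.4, 136.0]
tcp_rot: [180.0, -0.1, 85.5]
ft_force: [0.8, 4.9, -5.6]
finger_gap: 13.5
```

Call:
carry_out(
  commands=[
    [[10,0,0,0,0,0,2.5]],
  ],
)

```text
time: 30.4
tool_pos: [602.8, 6.4, 136.0]
tcp_rot: [179.9, -0.1, 83.0]
ft_force: [3.5, 5.1, -6.9]
finger_gap: 13.7
```

```bash
python3 -c "
from h import *
st()"
```

```text
{'time': 30.4, 'tool_pos': [602.814, 6.38, 136.009], 'tcp_rot': [179.938, -0.105, 82.998], 'ft_force': [3.545, 5.06, -6.911], 'wrist_torque': [0.848, -0.591, 0.258], 'finger_gap': 13.727} j6 2.7
```

Call:
carry_out(
  commands=[
    [[10,0,0,0,0,0,2.5]],
  ],
)

```text
time: 30.52
tool_pos: [603.0, 6.4, 136.0]
tcp_rot: [179.9, -0.1, 80.5]
ft_force: [4.2, 5.1, -8.9]
finger_gap: 13.7
```

```bash
python3 -c "
from h import *
st()"
```

```text
{'time': 30.525, 'tool_pos': [602.985, 6.355, 136.007], 'tcp_rot': [179.916, -0.112, 80.464], 'ft_force': [4.225, 5.119, -8.887], 'wrist_torque': [0.839, -0.679, 0.144], 'finger_gap': 13.739} j6 5.2
```

Call:
carry_out(
  commands=[
    [[30,0,0,0,0,0,0],[30,0,0,0,0,0,0],[30,0,0,-28,0,0,0],[30,0,0,-54,0,0,-10],[30,0,0,-54,0,0,-20]],
  ],
)

```text
time: 31.15
tool_pos: [604.4, 4.4, 193.7]
tcp_rot: [179.6, 0.1, 100.8]
ft_force: [-0.1, 0.4, 0.1]
finger_gap: 29.9
```

Call:
carry_out(
  commands=[
    [[30,55,10,0,0,0,0],[30,110,20,0,0,0,0],[30,157.5,28,0,0,0,0],[30,157.5,28,0,0,0,0],[30,157.5,28,0,0,0,0]],
  ],
)

```text
time: 31.78
tool_pos: [601.4, 164.4, 189.9]
tcp_rot: [180.0, 0.0, 100.5]
ft_force: [-0.0, 0.5, -0.7]
finger_gap: 30.3
```

Call:
carry_out(
  commands=[
    [[30,0,0,30,0,0,0],[30,0,0,54,0,0,0],[30,0,0,54,0,0,0],[10,0,0,54,0,0,0],[10,0,0,54,0,0,0]],
  ],
)

```text
time: 32.4
tool_pos: [600.4, 163.3, 136.2]
tcp_rot: [-179.9, 0.1, 100.4]
ft_force: [-6.8, -3.8, -1.0]
finger_gap: 13.5
```

Call:
carry_out(
  commands=[
    [[10,0,0,0,0,0,0],[10,0,0,0,0,0,5]],
  ],
)

```text
time: 32.65
tool_pos: [600.5, 163.4, 136.2]
tcp_rot: [-179.9, 0.1, 95.3]
ft_force: [-6.7, -4.8, -0.5]
finger_gap: 13.7
```

```bash
python3 -c "
from h import *
st()"
```

```text
{'time': 32.65, 'tool_pos': [600.507, 163.354, 136.174], 'tcp_rot': [-179.886, 0.078, 95.342], 'ft_force': [-6.674, -4.771, -0.526], 'wrist_torque': [-0.686, 0.931, 0.179], 'finger_gap': 13.67} j6 5.2
```

Call:
carry_out(
  commands=[
    [[10,0,0,0,0,0,5]],
  ],
)

```text
time: 32.78
tool_pos: [600.5, 163.3, 136.2]
tcp_rot: [-179.9, 0.1, 90.3]
ft_force: [-6.2, -3.4, -2.2]
finger_gap: 13.5
```

```bash
python3 -c "
from h import *
st()"
```

```text
{'time': 32.775, 'tool_pos': [600.54, 163.345, 136.168], 'tcp_rot': [-179.899, 0.089, 90.272], 'ft_force': [-6.152, -3.422, -2.155], 'wrist_torque': [-0.651, 0.937, 0.212], 'finger_gap': 13.513} j6 10.3
```

Call:
carry_out(
  commands=[
    [[10,0,0,0,0,0,5]],
  ],
)

```text
time: 32.9
tool_pos: [600.6, 163.4, 136.2]
tcp_rot: [-179.9, 0.1, 85.3]
ft_force: [-5.3, -4.0, -1.0]
finger_gap: 13.8
```

```bash
python3 -c "
from h import *
st()"
```

```text
{'time': 32.9, 'tool_pos': [600.617, 163.356, 136.152], 'tcp_rot': [-179.917, 0.097, 85.273], 'ft_force': [-5.35, -4.0, -1.045], 'wrist_torque': [-0.701, 0.804, 0.268], 'finger_gap': 13.783} j6 15.3
```

Call:
carry_out(
  commands=[
    [[10,0,0,0,0,0,2.5]],
  ],
)

```text
time: 33.02
tool_pos: [600.7, 163.3, 136.2]
tcp_rot: [-179.9, 0.1, 82.8]
ft_force: [-4.7, -3.5, -1.9]
finger_gap: 13.7
```

```bash
python3 -c "
from h import *
st()"
```

```text
{'time': 33.025, 'tool_pos': [600.7, 163.33, 136.194], 'tcp_rot': [-179.932, 0.101, 82.817], 'ft_force': [-4.732, -3.468, -1.863], 'wrist_torque': [-0.667, 0.838, 0.31], 'finger_gap': 13.692} j6 17.7
```

Call:
carry_out(
  commands=[
    [[10,0,0,0,0,0,2.5]],
  ],
)

```text
time: 33.15
tool_pos: [600.7, 163.4, 136.2]
tcp_rot: [-179.9, 0.1, 80.4]
ft_force: [-5.4, -3.9, -1.6]
finger_gap: 13.3
```

```bash
python3 -c "
from h import *
st()"
```

```text
{'time': 33.15, 'tool_pos': [600.732, 163.362, 136.212], 'tcp_rot': [-179.941, 0.099, 80.353], 'ft_force': [-5.376, -3.947, -1.625], 'wrist_torque': [-0.633, 0.753, 0.313], 'finger_gap': 13.337} j6 20.2
```

Left torque climbs from 0.18 to 0.31 N m past about 93°, so the left foot has touched. Now the right knob in fine steps.

Call:
carry_out(
  commands=[
    [[30,0,0,0,0,0,0],[30,0,0,0,0,0,0],[30,0,0,-28,0,0,0],[30,0,0,-54,0,0,0],[30,0,0,-54,0,0,0]],
  ],
)

```text
time: 33.78
tool_pos: [603.5, 165.1, 193.5]
tcp_rot: [179.6, -0.1, 80.5]
ft_force: [-0.4, -0.2, -0.2]
finger_gap: 30.1
```

Call:
carry_out(
  commands=[
    [[30,-55,9,0,0,0,0],[30,-110,18,0,0,0,0],[30,-156.5,27.5,0,0,0,0],[30,-156.5,27.5,0,0,0,0],[30,-156.5,27.5,0,0,0,0]],
  ],
)

```text
time: 34.4
tool_pos: [602.2, 6.0, 188.8]
tcp_rot: [-180.0, -0.0, 80.4]
ft_force: [0.4, 1.0, 0.2]
finger_gap: 29.8
```

Call:
carry_out(
  commands=[
    [[30,0,0,30,0,0,0],[30,0,0,54,0,0,0],[30,0,0,54,0,0,0],[10,0,0,54,0,0,0],[10,0,0,54,0,0,0]],
  ],
)

```text
time: 35.02
tool_pos: [603.0, 6.7, 136.0]
tcp_rot: [179.9, -0.1, 80.5]
ft_force: [3.5, 2.9, -6.9]
finger_gap: 13.3
```

Call:
carry_out(
  commands=[
    [[10,0,0,0,0,0,0],[10,0,0,0,0,0,2.5]],
  ],
)

```text
time: 35.28
tool_pos: [603.2, 6.6, 136.0]
tcp_rot: [179.9, -0.1, 78.0]
ft_force: [6.2, 4.2, -7.9]
finger_gap: 13.6
```

```bash
python3 -c "
from h import *
st()"
```

```text
{'time': 35.275, 'tool_pos': [603.166, 6.647, 136.03], 'tcp_rot': [179.9, -0.086, 77.955], 'ft_force': [6.243, 4.174, -7.931], 'wrist_torque': [0.756, -0.891, 0.182], 'finger_gap': 13.605} j6 7.7
```

Call:
carry_out(
  commands=[
    [[10,0,0,0,0,0,2.5]],
  ],
)

```text
time: 35.4
tool_pos: [603.4, 6.6, 136.1]
tcp_rot: [179.9, -0.1, 75.4]
ft_force: [6.7, 3.6, -8.6]
finger_gap: 13.8
```

```bash
python3 -c "
from h import *
st()"
```

```text
{'time': 35.4, 'tool_pos': [603.354, 6.62, 136.051], 'tcp_rot': [179.876, -0.091, 75.42], 'ft_force': [6.708, 3.559, -8.633], 'wrist_torque': [0.694, -1.057, 0.272], 'finger_gap': 13.792} j6 10.3
```

Call:
carry_out(
  commands=[
    [[10,0,0,0,0,0,2.5]],
  ],
)

```text
time: 35.52
tool_pos: [603.5, 6.6, 136.1]
tcp_rot: [179.9, -0.1, 72.9]
ft_force: [7.3, 3.3, -8.6]
finger_gap: 13.6
```

```bash
python3 -c "
from h import *
st()"
```

```text
{'time': 35.525, 'tool_pos': [603.527, 6.553, 136.08], 'tcp_rot': [179.856, -0.099, 72.917], 'ft_force': [7.306, 3.34, -8.624], 'wrist_torque': [0.69, -1.253, 0.306], 'finger_gap': 13.56} j6 12.8
```

Call:
carry_out(
  commands=[
    [[10,0,0,0,0,0,1]],
  ],
)

```text
time: 35.65
tool_pos: [603.6, 6.5, 136.1]
tcp_rot: [179.9, -0.1, 71.9]
ft_force: [6.6, 3.8, -9.0]
finger_gap: 13.6
```

```bash
python3 -c "
from h import *
print(r.sense()['wrist_torque'])"
```

```text
[ 0.71044019 -1.23395671  0.23315056]
```

Call:
carry_out(
  commands=[
    [[10,0,0,0,0,0,1]],
  ],
)

```text
time: 35.78
tool_pos: [603.6, 6.5, 136.0]
tcp_rot: [179.8, -0.1, 71.0]
ft_force: [8.3, 4.0, -9.5]
finger_gap: 13.6
```

```bash
python3 -c "
from h import *
print(r.sense()['wrist_torque'])"
```

```text
[ 0.63380472 -1.32919331  0.30906248]
```

Call:
carry_out(
  commands=[
    [[10,0,0,0,0,0,1]],
  ],
)

```text
time: 35.9
tool_pos: [603.7, 6.5, 136.0]
tcp_rot: [179.8, -0.1, 70.0]
ft_force: [8.7, 4.6, -9.0]
finger_gap: 13.9
```

```bash
python3 -c "
from h import *
st()"
```

```text
{'time': 35.9, 'tool_pos': [603.71, 6.538, 136.044], 'tcp_rot': [179.84, -0.113, 69.967], 'ft_force': [8.709, 4.612, -9.047], 'wrist_torque': [0.645, -1.43, 0.283], 'finger_gap': 13.85} j6 15.7
```

Right torque averages about 0.28 N m against a 0.21 baseline, which is about 12 N at 110°. I'll move the arm back and check the level.

Call:
carry_out(
  commands=[
    [[30,0,0,0,0,0,0],[30,0,0,0,0,0,0],[30,0,0,-28,0,0,0],[30,0,0,-56,0,0,0],[30,0,0,-56,0,0,0]],
  ],
)

```text
time: 36.52
tool_pos: [604.4, 5.4, 195.3]
tcp_rot: [179.7, -0.1, 70.0]
ft_force: [0.4, 0.7, -0.5]
finger_gap: 30.1
```

Call:
carry_out(
  commands=[
    [[30,-20,-55,0,0,0,0],[30,-40,-110,0,0,0,0],[30,-58,-160,0,0,0,0],[30,-58,-160,0,0,0,0]],
  ],
)

```text
time: 37.02
tool_pos: [428.1, 6.3, 189.4]
tcp_rot: [-179.8, 0.1, 70.0]
ft_force: [1.2, -0.5, 0.8]
finger_gap: 30.1
```

```bash
cp pics/lev.png pics/lev0.png; python3 lev.py 2>/dev/null; python3 -c "
from h import *
a=crop(cv2.imread('pics/lev0.png'),195,145,80,100,6)[:,:400];b=crop(cv2.imread('pics/lev.png'),195,145,80,100,6)[:,:400]
cv2.imwrite('pics/l2.png',np.hstack([a,b])[:600])"
```

```text
80 grip [-0.14  0.27] collar [-2.06  4.43] 248 z 86.76
-80 grip [-0.34  0.22] collar [-1.24  4.22] 145 z 86.75
zL-zR 0.01
```

View pics/l2.png

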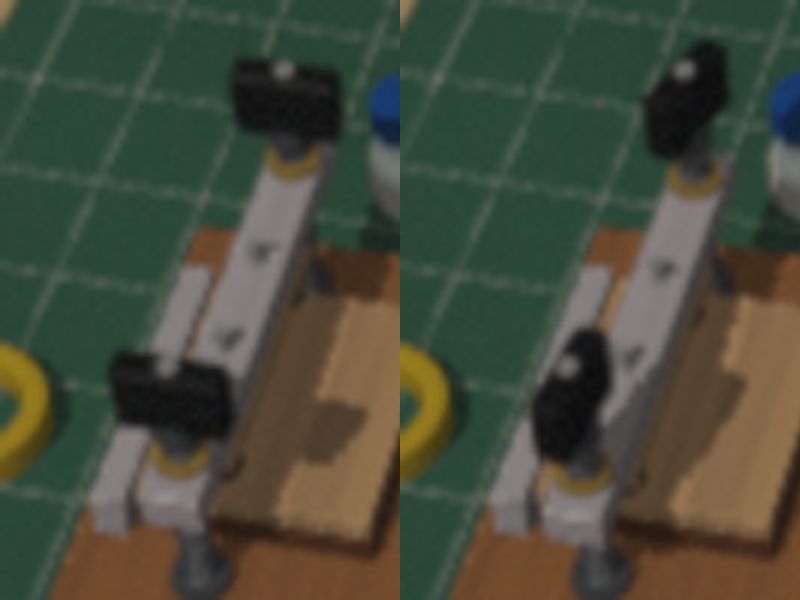

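Picture 10 compares before (left) and after (right): both collars have come down and the bar looks level, with the slab still home. The measuring windows may have clipped the lowered collars, so I'll recompute with them centred, and also get the slab's front edge.

```bash
sed -e 's/def run(n=5):/def run(f,zc):/' -e 's/im=np.mean.*$/im=cv2.imread(f)[:,:,::-1].astype(float)/' -e 's/W((0,y,100))/W((0,y,zc))/;s/W((0,y,101))/W((0,y,zc+1))/;s/100+d/zc+d/g' -e '/__main__/d' lev.py > lev2.py
cat >> lev2.py <<'E'
for f,z in(("pics/lev0.png",95),("pics/lev0.png",97),("pics/lev.png",85),("pics/lev.png",87)):run(f,z)
# slab front edge and plate front edge, sampled along press x at fixed y (side view)
im=cv2.imread("pics/lev.png").astype(np.float32);V=im.max(2)
for y in(-45,-30,-15,0,15,30,45):
    xs=np.arange(-80,-50,.5);p=S.proj([W((x,y,42)) for x in xs]).astype(np.float32)
    v=cv2.remap(V,p[:,0].reshape(1,-1),p[:,1].reshape(1,-1),cv2.INTER_CUBIC)[0];g=np.clip(np.gradient(v),0,None);g[g<g.max()*.4]=0
    xp=np.arange(-115,-88,.5);q=S.proj([W((x,y,20)) for x in xp]).astype(np.float32)
    R_=im[:,:,2]-im[:,:,1];w=cv2.remap(R_,q[:,0].reshape(1,-1),q[:,1].reshape(1,-1),cv2.INTER_CUBIC)[0];h=np.clip(np.gradient(w),0,None);h[h<h.max()*.4]=0
    print(y,"slab front",round((xs*g).sum()/g.sum(),1),"plate front",round((xp*h).sum()/h.sum(),1))
E
python3 lev2.py
```

```text
80 grip [-0.17  0.25] collar [-1.15  0.06] 268 z 96.18
-80 grip [-0.48  0.27] collar [-0.91 -0.34] 180 z 97.22
zL-zR -1.04
80 grip [-0.17  0.25] collar [-1.06  0.63] 268 z 96.18
-80 grip [-0.48  0.27] collar [-0.85  0.24] 180 z 97.22
zL-zR -1.04
80 grip [-0.14  0.26] collar [-2.71  0.21] 251 z 86.6
-80 grip [-0.34  0.22] collar [-1.66 -0.12] 145 z 86.65
zL-zR -0.05
80 grip [-0.14  0.26] collar [-2.62  0.77] 251 z 86.6
-80 grip [-0.34  0.22] collar [-1.6   0.45] 145 z 86.65
zL-zR -0.05
-45 slab front -62.0 plate front -103.0
-30 slab front -62.2 plate front -103.0
-15 slab front -62.2 plate front -103.0
0 slab front -62.0 plate front -103.0
15 slab front -62.6 plate front -103.5
30 slab front -62.2 plate front -103.3
45 slab front -62.2 plate front -103.6
```

The level difference is about 0.05 mm and the slab is square. I'll check the left load once more by feel, forward and back strokes so the drag cancels, since the time allows it.

Call:
carry_out(
  commands=[
    [[30,52,27,0,0,0,-5],[30,104,55,0,0,0,-10.4],[30,156,82,0,0,0,-10.4],[30,208,109.5,0,0,0,-10.4],[30,208,109.5,0,0,0,-10.4]],
  ],
)

```text
time: 37.9
tool_pos: [608.2, 166.7, 187.5]
tcp_rot: [-179.8, 0.1, 80.5]
ft_force: [-1.4, -0.1, 0.5]
finger_gap: 30.3
```

Call:
carry_out(
  commands=[
    [[30,0,0,0,0,0,0],[30,0,0,30,0,0,0],[30,0,0,53,0,0,0],[30,0,0,53,0,0,0]],
  ],
)

```text
time: 38.4
tool_pos: [604.6, 162.7, 136.9]
tcp_rot: [-179.8, 0.1, 80.3]
ft_force: [0.4, 0.6, -0.4]
finger_gap: 30.4
```

```bash
python3 -c "
from h import *
st()"
```

```text
{'time': 38.4, 'tool_pos': [604.595, 162.69, 136.852], 'tcp_rot': [-179.823, 0.076, 80.294], 'ft_force': [0.424, 0.646, -0.415], 'wrist_torque': [0.006, -0.046, -0.04], 'finger_gap': 30.434} j6 20.1
```

Call:
carry_out(
  commands=[
    [[30,1,-3.5,0,0,0,0],[10,1,-3.5,0,0,0,0],[10,1,-3.5,0,0,0,0],[10,1,-3.5,0,0,0,0]],
  ],
)

```text
time: 38.9
tool_pos: [601.5, 166.2, 140.7]
tcp_rot: [-179.8, -0.0, 80.4]
ft_force: [-16.5, -0.5, 13.0]
finger_gap: 13.3
```

Call:
carry_out(
  commands=[
    [[10,0,0,0,0,0,1],[10,0,0,0,0,0,2]],
  ],
)

```text
time: 39.15
tool_pos: [601.5, 166.1, 140.7]
tcp_rot: [-179.9, 0.0, 78.4]
ft_force: [-16.3, -0.2, 13.7]
finger_gap: 12.8
```

```bash
python3 -c "
from h import *
st()"
```

```text
{'time': 39.15, 'tool_pos': [601.548, 166.124, 140.687], 'tcp_rot': [-179.86, 0.008, 78.384], 'ft_force': [-16.251, -0.228, 13.685], 'wrist_torque': [-0.038, 2.541, 0.168], 'finger_gap': 12.797} j6 22.3
```

Call:
carry_out(
  commands=[
    [[10,0,0,0,0,0,1]],
  ],
)

```text
time: 39.28
tool_pos: [601.6, 166.1, 140.7]
tcp_rot: [-179.9, 0.0, 77.4]
ft_force: [-15.7, -0.5, 13.3]
finger_gap: 13.2
```

```bash
python3 -c "
from h import *
print(r.sense()['wrist_torque'])"
```

```text
[-0.06716757  2.45031083  0.19097696]
```

Call:
carry_out(
  commands=[
    [[10,0,0,0,0,0,1]],
  ],
)

```text
time: 39.4
tool_pos: [601.7, 166.1, 140.7]
tcp_rot: [-179.9, 0.0, 76.4]
ft_force: [-14.9, -0.1, 12.4]
finger_gap: 12.9
```

```bash
python3 -c "
from h import *
print(r.sense()['wrist_torque'])"
```

```text
[-0.00533086  2.37396194  0.2327278 ]
```

Call:
carry_out(
  commands=[
    [[10,0,0,0,0,0,-1],[10,0,0,0,0,0,-2]],
  ],
)

```text
time: 39.65
tool_pos: [601.6, 166.1, 140.7]
tcp_rot: [-179.9, -0.0, 78.4]
ft_force: [-15.8, -0.1, 12.9]
finger_gap: 13.3
```

```bash
python3 -c "
from h import *
print(r.sense()['wrist_torque'])"
```

```text
[-0.08208789  2.49569321 -0.10428862]
```

Call:
carry_out(
  commands=[
    [[10,0,0,0,0,0,-1]],
  ],
)

```text
time: 39.78
tool_pos: [601.5, 166.1, 140.7]
tcp_rot: [-179.8, -0.0, 79.4]
ft_force: [-17.3, 0.6, 14.3]
finger_gap: 13.3
```

```bash
python3 -c "
from h import *
print(r.sense()['wrist_torque'])"
```

```text
[-6.95315098e-04  2.66081839e+00 -7.16940189e-02]
```

Call:
carry_out(
  commands=[
    [[10,0,0,0,0,0,-1]],
  ],
)

```text
time: 39.9
tool_pos: [601.5, 166.2, 140.7]
tcp_rot: [-179.8, -0.0, 80.4]
ft_force: [-16.3, 0.8, 14.2]
finger_gap: 13.0
```

```bash
python3 -c "
from h import *
st()"
```

```text
{'time': 39.9, 'tool_pos': [601.483, 166.177, 140.675], 'tcp_rot': [-179.846, -0.007, 80.423], 'ft_force': [-16.294, 0.802, 14.161], 'wrist_torque': [-0.062, 2.682, -0.143], 'finger_gap': 13.006} j6 20.3
```

Call:
carry_out(
  commands=[
    [[10,0,-3,0,0,0,0],[10,0,-3,0,0,0,1.5],[10,0,-3,0,0,0,3]],
  ],
)

```text
time: 40.28
tool_pos: [601.3, 166.1, 140.7]
tcp_rot: [179.8, -0.1, 77.3]
ft_force: [-0.3, -1.5, 7.3]
finger_gap: 13.1
```

```bash
python3 -c "
from h import *
st()"
```

```text
{'time': 40.275, 'tool_pos': [601.307, 166.141, 140.73], 'tcp_rot': [179.809, -0.062, 77.287], 'ft_force': [-0.336, -1.454, 7.338], 'wrist_torque': [-0.185, 0.144, 0.303], 'finger_gap': 13.074} j6 23.5
```

Call:
carry_out(
  commands=[
    [[10,0,0,0,0,0,1]],
  ],
)

```text
time: 40.4
tool_pos: [601.4, 166.1, 140.7]
tcp_rot: [179.8, -0.1, 76.3]
ft_force: [-0.7, -1.5, 7.4]
finger_gap: 13.4
```

```bash
python3 -c "
from h import *
print(r.sense()['wrist_torque'])"
```

```text
[-0.23134242  0.13300155  0.33454557]
```

Call:
carry_out(
  commands=[
    [[10,0,0,0,0,0,1]],
  ],
)

```text
time: 40.52
tool_pos: [601.4, 166.1, 140.8]
tcp_rot: [179.8, -0.1, 75.3]
ft_force: [-0.1, -1.0, 6.9]
finger_gap: 12.9
```

```bash
python3 -c "
from h import *
print(r.sense()['wrist_torque'])"
```

```text
[-0.24296644  0.07787118  0.32372999]
```

Call:
carry_out(
  commands=[
    [[10,0,0,0,0,0,-1.5],[10,0,0,0,0,0,-3]],
  ],
)

```text
time: 40.78
tool_pos: [601.3, 166.2, 140.7]
tcp_rot: [179.8, -0.1, 78.4]
ft_force: [-1.8, -1.4, 7.6]
finger_gap: 12.8
```

```bash
python3 -c "
from h import *
print(r.sense()['wrist_torque'])"
```

```text
[-0.17043944  0.31694973 -0.12011044]
```

Call:
carry_out(
  commands=[
    [[10,0,0,0,0,0,-1]],
  ],
)

```text
time: 40.9
tool_pos: [601.2, 166.2, 140.8]
tcp_rot: [179.8, -0.1, 79.3]
ft_force: [-1.7, 0.1, 7.3]
finger_gap: 12.7
```

```bash
python3 -c "
from h import *
print(r.sense()['wrist_torque'])"
```

```text
[-0.15248373  0.41824701 -0.12593172]
```

Call:
carry_out(
  commands=[
    [[10,0,0,0,0,0,-1]],
  ],
)

```text
time: 41.02
tool_pos: [601.2, 166.2, 140.7]
tcp_rot: [179.8, -0.1, 80.3]
ft_force: [-2.1, -0.5, 7.2]
finger_gap: 13.2
```

```bash
python3 -c "
from h import *
st()"
```

```text
{'time': 41.025, 'tool_pos': [601.158, 166.181, 140.721], 'tcp_rot': [179.837, -0.059, 80.341], 'ft_force': [-2.102, -0.531, 7.229], 'wrist_torque': [-0.176, 0.399, -0.099], 'finger_gap': 13.15} j6 20.4
```

Left load by strokes is about 13 N at 100°, with the back strokes cleaner this time. I'll do the same check on the right at 110.4°.

Call:
carry_out(
  commands=[
    [[30,0,0,0,0,0,0],[30,0,0,0,0,0,0],[30,0,0,-28,0,0,0],[30,0,0,-50,0,0,0],[30,0,0,-50,0,0,0]],
  ],
)

```text
time: 41.65
tool_pos: [601.4, 166.4, 190.6]
tcp_rot: [179.8, -0.1, 80.3]
ft_force: [0.4, -0.5, -0.1]
finger_gap: 29.9
```

Call:
carry_out(
  commands=[
    [[30,-55,9,0,0,0,5],[30,-110,18,0,0,0,10.4],[30,-158,28.5,0,0,0,10.4],[30,-158,28.5,0,0,0,10.4],[30,-158,28.5,0,0,0,10.4]],
  ],
)

```text
time: 42.28
tool_pos: [601.2, 5.8, 187.1]
tcp_rot: [-179.9, -0.0, 69.9]
ft_force: [-0.1, -0.3, 0.2]
finger_gap: 30.4
```

```bash
python3 -c "
from h import *
st()"
```

```text
{'time': 42.275, 'tool_pos': [601.191, 5.778, 187.096], 'tcp_rot': [-179.898, -0.002, 69.912], 'ft_force': [-0.133, -0.329, 0.165], 'wrist_torque': [0.039, -0.018, 0.018], 'finger_gap': 30.364} j6 15.7
```

Call:
carry_out(
  commands=[
    [[30,0,2.5,30,0,0,0],[30,0,2.5,51,0,0,0],[30,0,2.5,51,0,0,0],[10,0,2.5,51,0,0,0],[10,0,2.5,51,0,0,0]],
  ],
)

```text
time: 42.9
tool_pos: [603.7, 5.4, 137.6]
tcp_rot: [-179.9, -0.0, 70.0]
ft_force: [-4.0, 3.6, -3.5]
finger_gap: 13.5
```

Call:
carry_out(
  commands=[
    [[10,0,0,0,0,0,0],[10,0,0,0,0,0,1.5],[10,0,0,0,0,0,3]],
  ],
)

```text
time: 43.28
tool_pos: [603.8, 5.3, 137.6]
tcp_rot: [-180.0, -0.0, 66.9]
ft_force: [-3.7, 4.4, -2.5]
finger_gap: 13.4
```

```bash
python3 -c "
from h import *
st()"
```

```text
{'time': 43.275, 'tool_pos': [603.795, 5.343, 137.569], 'tcp_rot': [-179.955, -0.035, 66.936], 'ft_force': [-3.747, 4.388, -2.459], 'wrist_torque': [0.61, 0.5, 0.275], 'finger_gap': 13.369} j6 18.7
```

Call:
carry_out(
  commands=[
    [[10,0,0,0,0,0,1]],
  ],
)

```text
time: 43.4
tool_pos: [603.9, 5.3, 137.6]
tcp_rot: [-180.0, -0.0, 65.9]
ft_force: [-2.3, 4.1, -2.9]
finger_gap: 13.3
```

```bash
python3 -c "
from h import *
print(r.sense()['wrist_torque'])"
```

```text
[0.63736191 0.49380446 0.27864636]
```

Call:
carry_out(
  commands=[
    [[10,0,0,0,0,0,1]],
  ],
)

```text
time: 43.52
tool_pos: [603.9, 5.3, 137.6]
tcp_rot: [-180.0, -0.0, 64.9]
ft_force: [-2.7, 4.6, -3.1]
finger_gap: 13.7
```

```bash
python3 -c "
from h import *
print(r.sense()['wrist_torque'])"
```

```text
[0.65787561 0.45010584 0.32520258]
```

Call:
carry_out(
  commands=[
    [[10,0,0,0,0,0,-1.5],[10,0,0,0,0,0,-3]],
  ],
)

```text
time: 43.78
tool_pos: [603.8, 5.3, 137.6]
tcp_rot: [-180.0, -0.0, 68.0]
ft_force: [-4.2, 3.9, -1.5]
finger_gap: 13.5
```

```bash
python3 -c "
from h import *
print(r.sense()['wrist_torque'])"
```

```text
[ 0.73351402  0.63008684 -0.12486955]
```

Call:
carry_out(
  commands=[
    [[10,0,0,0,0,0,-1]],
  ],
)

```text
time: 43.9
tool_pos: [603.8, 5.3, 137.6]
tcp_rot: [-179.9, -0.0, 69.0]
ft_force: [-3.1, 4.5, -2.1]
finger_gap: 13.2
```

```bash
python3 -c "
from h import *
print(r.sense()['wrist_torque'])"
```

```text
[ 0.74563293  0.61992257 -0.13948591]
```

Call:
carry_out(
  commands=[
    [[10,0,0,0,0,0,-1]],
  ],
)

```text
time: 44.02
tool_pos: [603.7, 5.4, 137.6]
tcp_rot: [-179.9, -0.0, 70.0]
ft_force: [-3.7, 4.5, -1.1]
finger_gap: 13.7
```

```bash
python3 -c "
from h import *
st()"
```

```text
{'time': 44.025, 'tool_pos': [603.732, 5.378, 137.578], 'tcp_rot': [-179.942, -0.045, 69.982], 'ft_force': [-3.737, 4.495, -1.076], 'wrist_torque': [0.764, 0.685, -0.148], 'finger_gap': 13.67} j6 15.6
```

Right load is about 10 N against about 13 N on the left. I'll add a small final touch on the right, then release and retreat.

Call:
carry_out(
  commands=[
    [[10,0,0,0,0,0,1.7],[10,0,0,0,0,0,1.7]],
  ],
)

```text
time: 44.28
tool_pos: [603.8, 5.4, 137.6]
tcp_rot: [-179.9, -0.0, 68.2]
ft_force: [-5.0, 4.7, -2.8]
finger_gap: 13.2
```

Call:
carry_out(
  commands=[
    [[30,0,0,0,0,0,0],[30,0,0,0,0,0,0],[30,0,0,-28,0,0,0],[30,0,0,-56,0,0,0],[30,0,0,-56,0,0,0]],
  ],
)

```text
time: 44.9
tool_pos: [606.5, 4.2, 197.4]
tcp_rot: [179.6, -0.1, 68.2]
ft_force: [-0.2, 0.3, -0.9]
finger_gap: 30.4
```

Call:
carry_out(
  commands=[
    [[30,-20,-55,0,0,0,0],[30,-40,-110,0,0,0,0],[30,-64,-158,0,0,0,0],[30,-64,-158,0,0,0,0]],
  ],
)

```text
time: 45.4
tool_pos: [429.9, 3.7, 191.5]
tcp_rot: [-179.9, 0.1, 68.2]
ft_force: [0.7, 0.2, 0.7]
finger_gap: 30.0
```

```bash
python3 lev.py 2>/dev/null >/dev/null; sed -i 's#("pics/lev0.png",95),("pics/lev0.png",97),##' lev2.py; python3 lev2.py; python3 -c "
from h import *
st()
cv2.imwrite('pics/f.png',crop(cv2.imread('pics/lev.png'),150,120,200,150,4))"
```

```text
80 grip [-0.13  0.27] collar [-2.7   0.27] 236 z 86.44
-80 grip [-0.34  0.17] collar [-1.74 -0.08] 143 z 86.35
zL-zR 0.08
80 grip [-0.13  0.27] collar [-2.61  0.83] 236 z 86.44
-80 grip [-0.34  0.17] collar [-1.68  0.49] 143 z 86.35
zL-zR 0.08
-45 slab front -62.2 plate front -102.8
-30 slab front -62.2 plate front -103.2
-15 slab front -62.1 plate front -103.2
0 slab front -62.0 plate front -102.8
15 slab front -62.6 plate front -103.7
30 slab front -62.2 plate front -103.2
45 slab front -62.3 plate front -103.1
{'time': 45.65, 'tool_pos': [434.791, 3.589, 193.726], 'tcp_rot': [179.946, -0.012, 68.253], 'ft_force': [0.189, 0.086, 0.269], 'wrist_torque': [0.015, -0.036, 0.0], 'finger_gap': 30.14} j6 15.5
```

View pics/f.png

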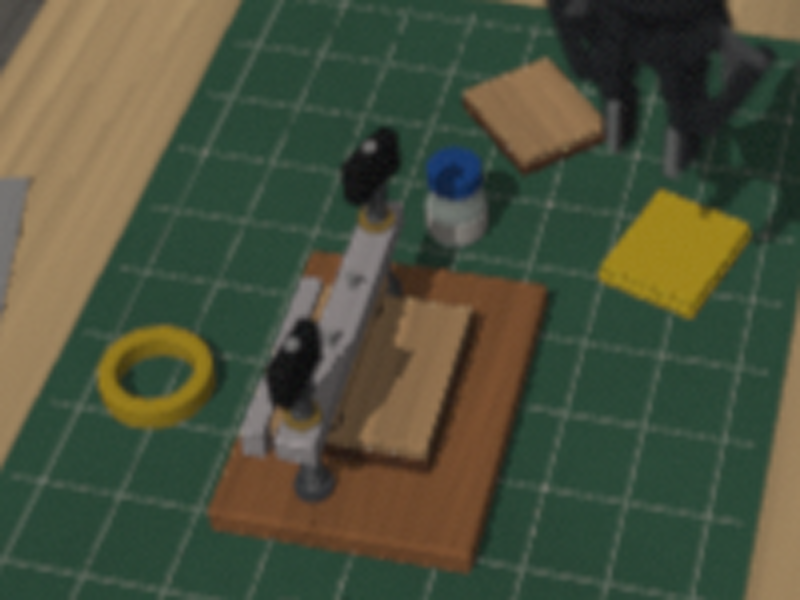

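Picture 11: the bar is level, the base is square with its front edge from (475,308) to (432,465), the tape (157,375) and blue-lidded jar (455,195) haven't moved, and the arm is clear. Handing in.

```bash
python3 -c "
from bench import r
print(r.hand_in())"
```

```text
the job is handed in; nothing more can be done
None
```

The job is handed in. The base is home and square against the stop, the bar is down and level, both feet press on the base, and the arm is clear of everything. It took about 46 s of the 72 s allowed.

- **Pushing home:** I pushed the base with both open fingers until it stopped hard at about 15 N, with almost no twist. In the last picture its front edge varies by about 0.6 mm over 90 mm, about the same as the plate edge.
- **Turning the knobs:** The right end started about 1 mm higher. I went right and left in turn, in steps of up to 20°, then finer once I felt contact at about 93° on the left. The left knob ended at about 100° and the right at about 112°.
- **Final level and load:** The bar's ends differ by 0.08 mm, though the camera can only tell to about 0.3–0.4 mm. By feel, each foot carries roughly 12–13 N, give or take 3–4 N. After measuring about 10 N on the right, I turned that knob 1.7° more and did not measure it again.

**What went wrong or disagreed:**
- While I was letting go of the right knob at about 40°, one move kept turning the wrist. A picture showed the knob had hardly moved.
- My first load check on the left was thrown off by sideways force, so I repeated it.
- The camera shows the base's front edge about 3 mm further back than expected. I put that down to calibration and trusted the hard stop instead.
- The camera also shows both ends about 1 mm less lowered than the knob angles imply, equally on both sides.
- The smaller jar (white lid) was not in the final picture, but nothing went near it.

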